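# Raise a squared pile of lacquer boards on the cam lift

## Task

Stack the black and the red lacquered board, in either order, squarely on the bare wooden board that lies on the lift platform, with the lever still down. Then swing the orange-handled cam lever up until it stands straight up, where the platform is at its highest and level with the wooden landing sill, and finish while still holding the lever there, since it springs back if let go. The pile must stay square and untouched, and the jar, bowl and brush stay where they are.

Things in the scene. Friction and masses are not known exactly. Their poses are not given: they have to be found in the camera images.
- stand: green cam lift stand, fixed to the bench; base 130 mm (its x) x 200 mm (its y) x 8 mm. Origin on the bench under the platform's centre; its y runs along the platform and the camshaft, the lever is on its +y end. At its -y end a wooden landing sill, 70 mm x 45 mm, spans y -107.5 to -152.5 mm, its top 107 mm above the bench
- platform_top (a point): centre of the top face of the aluminium lift platform, 72 mm (stand x) x 160 mm (stand y), 10 mm thick, axes as the stand; 85 mm above the bench when down, 107 mm at the highest lift. The bare board lies on it, roughly centred
- platform (a joint): lift of the platform in m: 0 down, 0.022 at the highest point; driven only by the cam, lift = 0.022 x sin(lever angle)
- lever (a joint): angle of the cam lever in rad: 0 (start, on its stop) the arm lies level, pointing to the stand's -x; it grows as the arm swings up; pi/2 = straight up = highest lift; beyond that the platform sinks again, stop at 2.1. A spring and weights pull it back to 0 at all times: about 2 to 5 N at the handle
- lever_handle (a point): grip point on the axis of the orange handle: a bar 16 mm in diameter, parallel to the stand's y, fixed to the arm, 39 mm out from the arm's outer face, 29 mm from the free end. It circles the hinge at 100 mm radius in the stand's x-z plane: stand (-100, 148, 45) mm when down, (0, 148, 145) when straight up. Steel arm 16 mm deep, 8 mm thick, at stand y 105. The bar may slip round in the fingers
- lever_hinge (a point): point on the lever's hinge axis (parallel to the stand's y), 45 mm above the bench, at the same stand y as the grip point
- bare_board: pale bare-wood tray board, 60 mm (its x) x 140 mm (its y) x 16 mm (z), 100 g nominal, edges rounded 2 mm, the same size as the other two; origin at the centre of its underside, z up. It lies on the platform at the start, as the bottom of the pile
- black_board: black lacquered tray board, 60 mm (its x) x 140 mm (its y) x 16 mm (z), 100 g nominal, edges rounded 2 mm, the same size as the other two; origin at the centre of its underside, z up. Lies flat on the bench at the right at the start
- red_board: dark red lacquered tray board, 60 mm (its x) x 140 mm (its y) x 16 mm (z), 100 g nominal, edges rounded 2 mm, the same size as the other two; origin at the centre of its underside, z up. Lies flat on the bench at the right at the start
- lacquer_jar: bystander: black lidded jar, 52 mm diameter, 75 mm tall; origin at the centre of its underside
- bowl: bystander: terracotta bowl, 110 mm diameter, 50 mm tall; origin at the centre of its underside
- brush: bystander: brush 190 mm long, lying flat on the bench along its x
Mind the look-alikes: they are no part of the job. Of the things shaped like the red_board, the red one is meant.

How it is judged:
By the outcome, as a careful person would: the job done as asked, in the order asked, and still so for the second after the job is handed in, while the arm keeps its last pose, push and grip.
It also fails if it takes over 62 s, if anything falls off the work surface, if the arm or the gripper's body presses on something with over 40 N, if the wrist force passes 120 N, or if a joint passes its speed limit or range.

## Robot

A 6-joint arm with a two-finger parallel gripper is mounted at the origin on the work surface. World frame = base frame: x ahead of the robot, y to its left, z up, the work surface at z = 0. Lengths are in mm, angles in rad, forces in N, time in s.
With the tool pointing down it reaches from about 350 to 775 mm from the base axis. Payload 7.3 kg.
Tool frame: the origin (TCP) lies at the very end of the fingers, on their centre line; the grasp point (between the pads) lies behind it (bot.grip_point_offset is the z of the grasp point in the tool frame, in mm); z points along the fingers, y is the line along which they close (so a half turn about z gives the same grasp; the last joint's range is limited). The gripper opens to 92 mm and grips with 3 to 60 N. Pads are 19 mm wide; open, the fingers measure 130 mm over their backs; the gripper's body (75 mm by 190 mm) begins 47 mm behind the grasp point.
Start: joints at [1.097, 0.342, 1.524, -0, 1.275, -0.146], TCP at [169.015, 497.07, 226.741] pointing down, gripper open.
Joint ranges: [-2.53, 2.53], [-0.77, 2.02], [0.04, 2.7], [-1, 4.14], [0.28, 2.66], [-3.11, 3.11]. Speed limits (rad/s): [2.57, 2.57, 3.14, 3.14, 3.14, 3.14].

## Interface

Orientations are given as [roll, pitch, yaw] about the fixed x, y, z axes, in that order (R = Rz(yaw) Ry(pitch) Rx(roll)).
In Python, from plant import bot gives the robot as it stands. The module is installed in compiled form; this text tells all that it offers.
- The arm moves only by the shell command python3 -m crank 'ROWS'. ROWS is JSON, a list that holds one entry, the list of rows, each a list of 5 numbers: the opening, from 0 (shut) to 1 (fully open), then the shift along the tool's x, y, z in cm, then the turn about the tool's z in degrees. In form: [[[claw, x, y, z, turn], ...]]. A call has exactly 10 rows; each row is the pose to reach, as a shift and turn from the pose commanded when the call began, along the tool's axes at that moment; what a row does not reach only later rows make up. A row lasts 1/10 s, in which the tool goes at most 50 mm and 8.59 degrees, less where a joint would pass 70% of its speed; a pose out of reach is approached as far as the arm can. A call with a gripper value outside its range is refused whole. The fingers move at their own pace and stop on an object; the grip force is fixed at half the most. Time passes only in rows, so rows that repeat a pose let the fingers close, or fill a call up. It gives the time, the measured TCP pose, the force, the opening and the grip force at its end, in the units of the state.
- bot.get_obs(): the state, without advancing time (a new reading comes with each control period).
- bot.capture(name): name is "side" or "top" or "wrist"; returns (picture, depth): 400x640x3 uint8, red, green, blue; 400x640 float32, mm along the optical axis (not along the pixel's ray), 0 where there is no reading.
- bot.calibration(name): a dict with "vertical_fov" (degrees; the focal length in pixels is half the picture's height over the tangent of half this angle, whatever the lens; pixels are square), "cx", "cy" (the principal point, pixels), "D" ([k1, k2, p1, p2, k3] as OpenCV has them; the pictures are not rectified), "rvec" (rotation vector, rad) and "tvec" (3), from world to camera coordinates, as OpenCV has them; the wrist camera has in their place "tool_from_camera" (4x4, takes a point from camera to tool coordinates, whose origin is the TCP and whose axes are the flange's). Camera axes: x right, y down, z forward; pixel columns grow to the right and rows downward; lengths in mm; the calibration is good to about 2 mm. A picture is of the moment at which its call begins: read the wrist's pose just before it. calibration takes no time and is no camera call.
- bot.close_job(): hands the job in; it is judged then, once.
The state is a dict: "time": time; "joint_positions": joint angles; "dq": joint speeds; "tau": joint torques, N m; "tool_pos": TCP position; "tcp_rot": TCP orientation; "contact_force": force on the tool from outside, world axes, zero at the start; "moment": the same for the moment, N m; "grip_width": finger opening in mm; "finger_force": force on a finger pad.
Only numpy, scipy, OpenCV 4.12 (cv2) and the standard library are available. Lean on these libraries where they do the work, as an engineer would, in place of code of your own. Each camera call takes 0.05 s, during which the arm holds its last target. There are 200 camera calls.

## Working session

There is one attempt and no reset: what is moved stays moved. The work goes in short steps, Python scripts to look and compute and a shell command to move; the robot and the scene stay as the last step left them, time stands still between calls to the robot, and variables do not carry over. Pictures are saved under pics/ and viewed, at most 10 in all, crops included, and the job is handed in when it is done.

```bash
mkdir -p pics; cat > h.py <<'E'
import numpy as np, cv2
from plant import bot
from scipy.spatial.transform import Rotation as R
def K(c):
    f=200/np.tan(np.radians(c["vertical_fov"])/2)
    return np.array([[f,0,c["cx"]],[0,f,c["cy"]],[0,0,1.]])
def toolT(o):
    T=np.eye(4);T[:3,:3]=R.from_euler('xyz',o["tcp_rot"]).as_matrix();T[:3,3]=o["tool_pos"];return T
def cam(name,o=None):
    """world_from_camera"""
    c=bot.calibration(name)
    if name=="wrist": return toolT(o or bot.get_obs())@np.array(c["tool_from_camera"])
    T=np.eye(4);T[:3,:3]=cv2.Rodrigues(np.array(c["rvec"],float))[0];T[:3,3]=np.ravel(c["tvec"]);return np.linalg.inv(T)
def rays(name,px,T):
    c=bot.calibration(name)
    n=cv2.undistortPoints(np.array(px,np.float64).reshape(-1,1,2),K(c),np.array(c["D"],float)).reshape(-1,2)
    return T[:3,3],np.c_[n,np.ones(len(n))]@T[:3,:3].T
def onplane(name,px,z,T):
    o,d=rays(name,px,T); return o+d*((z-o[2])/d[:,2])[:,None]
def bydepth(name,px,depth,T):
    o,d=rays(name,px,T); p=np.array(px).astype(int); return o+d*depth[p[:,1],p[:,0]][:,None]
def project(name,P,T):
    c=bot.calibration(name);W=np.linalg.inv(T)
    return cv2.projectPoints(np.array(P,float).reshape(-1,1,3),cv2.Rodrigues(W[:3,:3])[0],W[:3,3],K(c),np.array(c["D"],float))[0].reshape(-1,2)
def snap(name,tag):
    o=bot.get_obs();T=cam(name,o);im,d=bot.capture(name)
    cv2.imwrite(f"pics/{tag}.png",im[:,:,::-1]);np.savez(f"pics/{tag}.npz",im=im,d=d,T=T);return im,d,T
E
python3 - <<'E'
from h import *
for n in("top","side"): snap(n,n+"0")
a=cv2.imread("pics/top0.png");b=cv2.imread("pics/side0.png")
cv2.imwrite("pics/both0.png",cv2.resize(np.vstack([a,b]),(480,600)))
print(bot.get_obs(),bot.grip_point_offset)
for n in("top","side","wrist"): print(bot.calibration(n))
E
```

```text
{'time': 0.1, 'joint_positions': array([ 1.09699798e+00,  3.42639698e-01,  1.52489107e+00, -4.44437502e-05,
        1.27538639e+00, -1.45992124e-01]), 'dq': array([ 9.12517755e-04, -6.11025194e-04, -3.14780337e-03,  8.79636158e-04,
       -1.71814281e-06,  2.00048397e-04]), 'tau': array([ 9.57057491e-04, -4.32005167e+01, -2.44694996e+01,  7.18111731e-02,
        5.25452534e-02, -6.63096807e-05]), 'tool_pos': array([168.8605528 , 496.73631444, 226.13200103]), 'tcp_rot': array([-3.14027606e+00, -1.50631240e-04,  2.81379930e+00]), 'contact_force': array([ 0.03720594,  0.1437292 , -0.97576755]), 'moment': array([ 0.01691559, -0.01344458,  0.06026596]), 'finger_force': 0.0, 'grip_width': 91.96976989829379} -18.8
{'vertical_fov': 45.57178991787564, 'cx': 317.66101063044096, 'cy': 197.9361633615416, 'D': array([-0.10746164,  0.        ,  0.        ,  0.        ,  0.        ]), 'rvec': array([ 2.11593826, -2.18171655,  0.14908194]), 'tvec': array([ -97.39970105,  547.37059145, 1480.26751275])}
{'vertical_fov': 44.803636897394654, 'cx': 318.3084987299772, 'cy': 201.8849929684861, 'D': array([-0.04507208,  0.        ,  0.        ,  0.        ,  0.        ]), 'rvec': array([ 2.37362907, -0.55659446,  0.20392129]), 'tvec': array([-510.30366822,  150.83950315, 1271.90876782])}
{'vertical_fov': 67.07994176396544, 'cx': 319.4264054636835, 'cy': 198.46468729058506, 'D': array([-0.04319227,  0.        ,  0.        ,  0.        ,  0.        ]), 'tool_from_camera': array([[-1.42398614e-04, -9.59425350e-01, -2.81962723e-01,
         7.66627323e+01],
       [ 9.99999380e-01, -4.47913144e-04,  1.01907336e-03,
         5.62922789e-01],
       [-1.10401963e-03, -2.81962404e-01,  9.59424819e-01,
        -1.58665083e+02],
       [ 0.00000000e+00,  0.00000000e+00,  0.00000000e+00,
         1.00000000e+00]])}
```

View pics/top0.png

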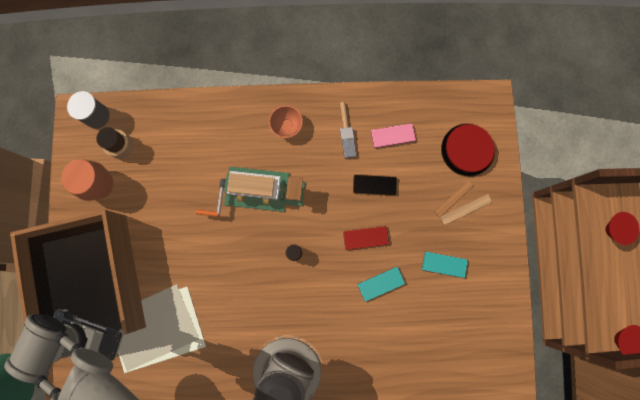

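View pics/side0.png

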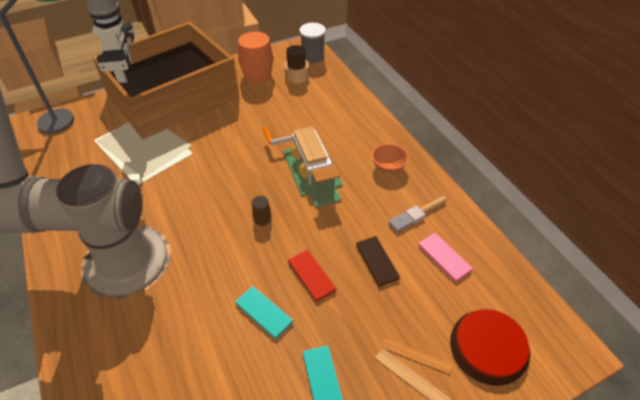

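The top view shows the stand at (255,187) with the bare board at (252,185) and the lever handle at (206,213). The black board is at (375,185) and the jar at (294,253). The bowl is at (286,123) and the brush at (347,130).

Board-shaped candidates (top view): red (367,238), pink (393,135), teal (381,284), teal (445,265), black (375,185). The dark red one at (367,238) fits red_board, because it is the only red rectangle. The round tray at (468,150) is not a board.

```bash
cat > m.py <<'E'
from h import *
def mask(im,kind):
    h,s,v=cv2.split(cv2.cvtColor(im,cv2.COLOR_RGB2HSV))
    m={"red":((h<8)|(h>172))&(s>140)&(v>60),"black":(v<45),"bare":(h>8)&(h<22)&(s>60)&(s<150)&(v>150),
       "orange":(h>4)&(h<14)&(s>200)&(v>170)}[kind]
    return cv2.morphologyEx(m.astype(np.uint8),cv2.MORPH_OPEN,np.ones((3,3)))
def blob(im,kind,near,rad=40):
    m=mask(im,kind);n,l,st,c=cv2.connectedComponentsWithStats(m)
    ok=[i for i in range(1,n) if np.hypot(*(c[i]-near))<rad and st[i,4]>15]
    if not ok: return None
    i=max(ok,key=lambda i:st[i,4]); return (l==i).astype(np.uint8)
def rect(b,name,z,T):
    cn=max(cv2.findContours(b,cv2.RETR_EXTERNAL,cv2.CHAIN_APPROX_NONE)[0],key=len).reshape(-1,2)
    P=onplane(name,cn,z,T)[:,:2].astype(np.float32)
    (c,wh,a)=cv2.minAreaRect(P)
    if wh[0]<wh[1]: a+=90
    return np.round(c,1),np.round(sorted(wh),1),round((a+90)%180-90,2)  # angle of long axis
E
python3 - <<'E'
from m import *
N={"top":{"red":(367,238),"black":(375,185),"bare":(252,185),"orange":(206,213)},"side":{"red":(312,276),"black":(377,261),"bare":(312,145),"orange":(268,135)}}
for n in N:
    f=np.load(f"pics/{n}0.npz");im,d,T=f["im"],f["d"],f["T"]
    for k,p in N[n].items():
        b=blob(im,k,p,15)
        if b is None: print(n,k,"none",cv2.cvtColor(im[p[1]:p[1]+1,p[0]:p[0]+1],cv2.COLOR_RGB2HSV));continue
        ys,xs=np.nonzero(b);P=bydepth(n,np.c_[xs,ys],d,T);er=cv2.erode(b,np.ones((3,3)))
        print(n,k,len(xs),"depth med",np.round(np.median(P[:],0),1),"zrange",np.percentile(P[:,2],[5,50,95]).round(1), rect(b,n,{"red":16,"black":16,"bare":101,"orange":45}[k],T))
    # green stand
    h,s,v=cv2.split(cv2.cvtColor(im,cv2.COLOR_RGB2HSV));b=((h>60)&(h<85)&(s>80)).astype(np.uint8)
f=np.load("pics/top0.npz");im=f["im"]
cv2.imwrite("pics/crop0.png",np.hstack([cv2.resize(im[150:270,180:320],None,fx=2.8,fy=2.8,interpolation=cv2.INTER_CUBIC),cv2.resize(im[150:270,330:470],None,fx=2.8,fy=2.8,interpolation=cv2.INTER_CUBIC)])[:,:,::-1])
E
```

```text
top red 830 depth med [ 414.4 -264.1   16. ] zrange [ 9.6 16.  21.6] (array([ 414.5, -264.1]), array([ 60.6, 140.7]), -84.49)
top black 713 depth med [ 584.5 -301.    16. ] zrange [10.2 16.  22.1] (array([ 584.7, -300.5]), array([ 57. , 134.6]), 85.54)
top bare 864 depth med [584.3  92.5 101. ] zrange [ 94.  101.  106.8] (array([584.2,  92.9]), array([ 59.8, 139. ]), 82.08)
top orange none [[[ 10 185 207]]]
side red 1141 depth med [ 415.8 -271.5   15.5] zrange [11.  15.5 18.7] (array([ 415.8, -269.1]), array([ 60.8, 141.6]), -84.5)
side black none [[[ 10 124  74]]]
side bare 755 depth med [584.3  87.5 100.5] zrange [ 84.8 100.5 103.9] (array([585.7,  85.6]), array([ 72.1, 140.9]), 81.87)
side orange none [[[ 15 249 246]]]
```

View pics/crop0.png

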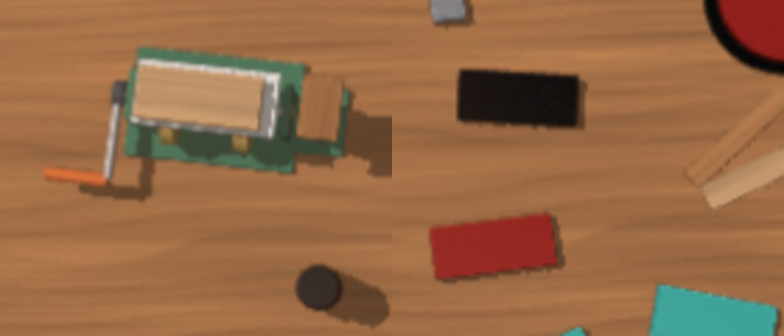

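The crop confirms the plain dark-red rectangle is the red board and the solid black one is the black board. The bare board lies on the platform, with the lever and orange handle at lower left. Next I move over the stand for a closer look.

```bash
python3 -m crank '[[[1,-5,-2.3,0,8],[1,-10,-4.7,0,16],[1,-15,-7,0,24],[1,-20,-9.4,0,32],[1,-25,-11.7,0,40],[1,-30,-14.1,0,48],[1,-35,-16.4,0,56],[1,-40,-18.8,0,64],[1,-45,-21.1,0,72],[1,-49.2,-23.1,0,79]]]'
python3 - <<'E'
from m import *
snap("wrist","w1");o=bot.get_obs();print(o["tool_pos"],np.degrees(o["tcp_rot"]),o["joint_positions"])
E
```

```text
time: 1.1
tool_pos: [530.1, 148.5, 226.4]
tcp_rot: [-3.141, -0.0, 1.429]
contact_force: [0.9, 0.8, 0.1]
grip_width: 91.8
finger_force: 0.0
[535.29980967 143.00136691 226.04678137] [1.79786405e+02 1.50670583e-01 8.13073959e+01] [ 0.12477345  0.39456015  1.44627981 -0.00368379  1.29788593  0.27747094]
```

View pics/w1.png

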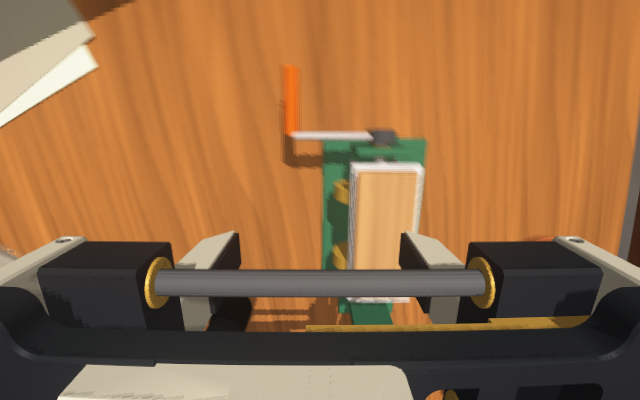

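The wrist picture shows the handle (292,100), the arm and the bare board (388,215). The gripper hides the board's lower half, so I shift back in -y for a full view.

```bash
python3 -m crank '[[[1,-3,0.4,0,0],[1,-6,0.8,0,0],[1,-9.9,1.4,0,0],[1,-9.9,1.4,0,0],[1,-9.9,1.4,0,0],[1,-9.9,1.4,0,0],[1,-9.9,1.4,0,0],[1,-9.9,1.4,0,0],[1,-9.9,1.4,0,0],[1,-9.9,1.4,0,0]]]'
python3 - <<'E'
from m import *
snap("wrist","w2");o=bot.get_obs();print(o["tool_pos"],np.degrees(o["tcp_rot"]),o["joint_positions"])
E
```

```text
time: 2.15
tool_pos: [529.6, 50.7, 226.7]
tcp_rot: [3.142, -0.0, 1.436]
contact_force: [-1.0, 0.6, 0.2]
grip_width: 91.9
finger_force: 0.0
[529.57889719  50.51555981 226.71586237] [ 1.79998625e+02 -6.41262166e-03  8.22464836e+01] [-4.90776860e-02  3.54800232e-01  1.50505216e+00  1.14176006e-04
  1.28170671e+00  8.62141582e-02]
```

View pics/w2.png

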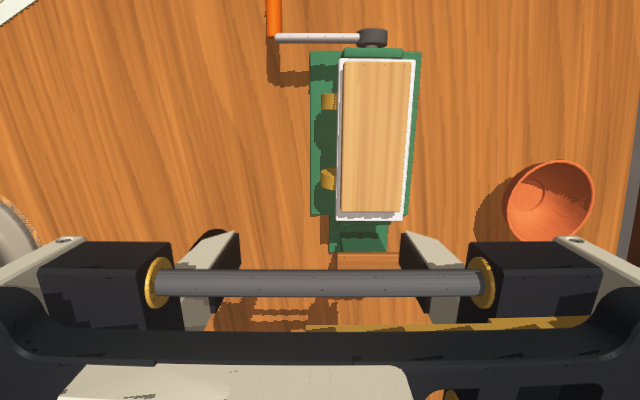

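The whole bare board is now in view, with corners near (342,60), (412,63), (401,217) and (337,213). The handle's lower end is at (273,30).

```bash
python3 - <<'E'
from m import *
f=np.load("pics/w2.npz");im,d,T=f["im"],f["d"],f["T"]
hsv=cv2.cvtColor(im,cv2.COLOR_RGB2HSV)
print("hsv board",hsv[140,375],"bench",hsv[140,200],"handle",hsv[20,273],"white",hsv[215,340])
P=bydepth("wrist",[(375,140),(340,150),(345,216),(200,140),(273,15),(320,38),(362,258),(365,240)],d,T);print(P.round(1))
# board = depth region at z 96..106
ys,xs=np.mgrid[40:235,320:430];px=np.c_[xs.ravel(),ys.ravel()]
Q=bydepth("wrist",px,d,T);
for lo,hi,nm in((97,105,"bare"),(80,90,"platform")):
    b=np.zeros(im.shape[:2],np.uint8);b[px[:,1],px[:,0]]=(Q[:,2]>lo)&(Q[:,2]<hi)
    n,l,st,c=cv2.connectedComponentsWithStats(b);i=1+st[1:,4].argmax();b2=(l==i).astype(np.uint8)
    z=np.median(Q[(l==i)[px[:,1],px[:,0]]][:,2]);print(nm,st[i],"z",z.round(1),rect(b2,"wrist",z,T))
# colour: board
h,s,v=[hsv[...,i].astype(int) for i in range(3)]
b=((h>8)&(h<25)&(s>60)&(v>150)).astype(np.uint8);b[:55]=0;b[222:]=0;b[:,:338]=0;b[:,416:]=0
n,l,st,c=cv2.connectedComponentsWithStats(b);i=1+st[1:,4].argmax();print("col",st[i],rect((l==i).astype(np.uint8),"wrist",101,T))
# handle in w1
for t in("w1","w2"):
    f=np.load(f"pics/{t}.npz");im,d,T=f["im"],f["d"],f["T"]
    hs=cv2.cvtColor(im,cv2.COLOR_RGB2HSV);b=((hs[...,0]<11)&(hs[...,1]>235)&(hs[...,2]>180)).astype(np.uint8);b[150:]=0;b[:,:230]=0;b[:,330:]=0
    n,l,st,c=cv2.connectedComponentsWithStats(b);i=1+st[1:,4].argmax();print(t,"handle",st[i],c[i])
    ys,xs=np.nonzero(l==i);Q=bydepth("wrist",np.c_[xs,ys],d,T);print(np.median(Q,0).round(1),np.percentile(Q,[3,97],axis=0).round(1),rect((l==i).astype(np.uint8),"wrist",47,T))
E
```

```text
hsv board [ 16 135 227] bench [ 14 177 193] handle [ 13 220 246] white [ 13  25 161]
[[587.5  93.5 100.4]
 [554.7  86.7  85.8]
 [551.9  17.2  85.6]
 [384.2 112.1  -1.1]
 [506.7 223.5  54.6]
 [549.7 196.6  53.6]
 [563.2 -22.2 107.9]
 [575.5 -36.8  34.7]]
bare [ 341   61   71  151 9603] z 101.5 (array([586.1,  93.2]), array([ 60.1, 138.1]), 82.21)
platform [ 335   58   81  163 2067] z 85.3 (array([587.4,  87.6]), array([ 72.1, 158.7]), 81.93)
col [ 341   61   70  151 9540] (array([586. ,  93.2]), array([ 59.8, 138.3]), 82.21)Traceback (most recent call last):
  File "<stdin>", line 21, in <module>
ValueError: attempt to get argmax of an empty sequence
```

The bare board top is at z 101 and the platform at 85, with sizes 60x138 and 72x159, which all match. The handle's predicted grip point is (509,248). Now I go to the red board.

```bash
python3 -m crank '[[[1,-4.6,-0.8,0.8,-2],[1,-9.2,-1.5,1.7,-4],[1,-13.8,-2.2,2.6,-5],[1,-18.4,-3,3.4,-7],[1,-23,-3.7,4.3,-9],[1,-27.6,-4.4,5.1,-10],[1,-32.2,-5.2,6,-12],[1,-37.6,-6,7,-13.3],[1,-37.6,-6,7,-13.3],[1,-37.6,-6,7,-13.3]]]'
cat > see.py <<'E'
from m import *
import sys
def see(tag,lo,hi,z,zmin=60):
    im,d,T=snap("wrist",tag)
    o=bot.get_obs();print("tcp",o["tool_pos"].round(1),np.degrees(o["tcp_rot"]).round(2))
    ys,xs=np.mgrid[5:232,5:635];px=np.c_[xs.ravel(),ys.ravel()];Q=bydepth("wrist",px,d,T)
    b=np.zeros(im.shape[:2],np.uint8);b[px[:,1],px[:,0]]=(Q[:,2]>lo)&(Q[:,2]<hi)
    b=cv2.morphologyEx(b,cv2.MORPH_OPEN,np.ones((5,5)))
    n,l,st,c=cv2.connectedComponentsWithStats(b)
    for i in range(1,n):
        if st[i,4]<1500: continue
        k=(l==i);zz=np.median(Q[k[px[:,1],px[:,0]]][:,2]);print(st[i],"rgb",np.median(im[k],0),"z",zz.round(1),rect(k.astype(np.uint8),"wrist",zz,T))
if __name__=="__main__": see(sys.argv[1],*map(float,sys.argv[2:5]))
E
python3 see.py w3 10 24 16
```

```text
time: 3.2
tool_pos: [418.6, -315.1, 156.2]
tcp_rot: [-3.141, -0.001, 1.664]
contact_force: [-0.3, -0.3, 0.4]
grip_width: 91.9
finger_force: 0.0
tcp [ 419.1 -314.   156.5] [-1.7999e+02 -5.0000e-02  9.5440e+01]
[ 291   61   65  145 8827] rgb [210.  35.  22.] z 16.6 (array([ 416.9, -263.2]), array([ 60. , 138.4]), -84.68)
[ 120   90  106  142 8029] rgb [ 52. 215. 200.] z 16.5 (array([ 270.5, -305.2]), array([ 62.5, 139.7]), -68.27)
[ 584  105   51   40 1855] rgb [172. 166. 169.] z 18.1 (array([ 704.8, -221.1]), array([38.5, 57.3]), 6.37)
[ 442  116   92  116 6539] rgb [38. 24. 16.] z 16.6 (array([ 588.1, -291. ]), array([ 63.1, 122.5]), 84.91)
```

```bash
python3 -m crank '[[[1,2.5,0.1,3,0],[1,5.1,0.3,7,0],[1,5.1,0.3,11,0],[1,5.1,0.3,14,0],[1,5.1,0.3,15.2,0],[1,5.1,0.3,15.2,0],[0.5,5.1,0.3,15.2,0],[0.5,5.1,0.3,15.2,0],[0.5,5.1,0.3,15.2,0],[0.5,5.1,0.3,15.2,0]]]'
```

```text
time: 4.25
tool_pos: [417.7, -263.6, 5.6]
tcp_rot: [3.14, 0.001, 1.667]
contact_force: [0.7, -0.5, -0.4]
grip_width: 64.4
finger_force: 0.0
```

```bash
python3 -m crank '[[[0.3,0,0,0,0],[0.3,0,0,0,0],[0.3,0,0,0,0],[0.3,0,0,0,0],[0.3,0,0,-1,0],[0.3,0,0,-4,0],[0.3,0,0,-8,0],[0.3,0,0,-12,0],[0.3,0,0,-15,0],[0.3,0,0,-15,0]]]'
```

```text
time: 5.25
tool_pos: [419.1, -264.6, 159.3]
tcp_rot: [3.136, 0.006, 1.667]
contact_force: [-0.0, -0.5, -1.9]
grip_width: 59.8
finger_force: 30.0
```

```bash
python3 -m crank '[[[0.3,1.5,0.9,0,1],[0.3,5,3,0,2],[0.3,9,5.3,0,4],[0.3,13.2,7.8,0,6],[0.3,17.4,10.3,0,7],[0.3,21.6,12.8,0,9],[0.3,25.8,15.3,0,11],[0.3,29.7,17.6,0,12.3],[0.3,32.5,19.3,0,13.3],[0.3,33.9,20.1,0,13.3]]]'
python3 - <<'E'
from m import *
snap("side","s1")
for i in range(4): o=bot.get_obs();print(o["tool_pos"].round(2),np.degrees(o["tcp_rot"]).round(2),o["contact_force"].round(1),o["grip_width"]);bot.capture("wrist")
E
```

```text
time: 6.25
tool_pos: [584.8, 96.3, 153.5]
tcp_rot: [-3.14, -0.0, 1.437]
contact_force: [-0.3, -0.4, -0.1]
grip_width: 59.9
finger_force: 30.0
[585.24  97.23 153.6 ] [-1.7993e+02 -6.0000e-02  8.2400e+01] [ 0.1  2.3 -1. ] 59.77802869755271
[584.57  95.21 153.62] [-179.9     0.     82.39] [-0.4 -0.3 -1.5] 59.77454678488545
[584.15  93.75 153.75] [-1.7989e+02  4.0000e-02  8.2320e+01] [-0.3  0.3 -1.7] 59.61128657193992
[584.03  92.87 153.99] [-1.799e+02  5.000e-02  8.224e+01] [-0.1 -0.8 -1.1] 59.4681189801531
```

```bash
python3 - <<'E'
from m import *
im,d,T=snap("wrist","w4")
o=bot.get_obs();print(o["tool_pos"].round(2),np.degrees(o["tcp_rot"]).round(2))
b=mask(im,"red");n,l,st,c=cv2.connectedComponentsWithStats(b);i=1+st[1:,4].argmax();print(st[i])
k=l==i;Ti=np.linalg.inv(T)
ys,xs=np.nonzero(k);Q=bydepth("wrist",np.c_[xs,ys],d,T);print("z",np.percentile(Q[:,2],[5,50,95]).round(1))
z=float(np.median(Q[:,2]))
for r in range(st[i,1],st[i,1]+st[i,3],10):
    x=np.nonzero(k[r])[0]
    if len(x)<20: continue
    P=onplane("wrist",[(x.min(),r),(x.max()+1,r)],z,T);L=(Ti@np.c_[P,np.ones(2)].T).T[:,:3];print(r,x.min(),x.max(),L.round(1).tolist())
E
```

```text
[584.21  92.19 154.51] [-1.7995e+02  3.0000e-02  8.2140e+01]
[  258   125   123   145 16779]
z [164.4 165.5 166.5]
125 264 367 [[-26.4, -35.0, 143.3], [23.2, -35.0, 143.3]]
135 259 380 [[-29.1, -30.5, 144.7], [29.6, -30.5, 144.6]]
145 259 380 [[-29.3, -26.0, 146.0], [29.9, -25.9, 145.9]]
155 260 379 [[-29.1, -21.3, 147.4], [29.7, -21.3, 147.3]]
165 260 379 [[-29.4, -16.5, 148.8], [29.9, -16.5, 148.7]]
175 261 378 [[-29.1, -11.7, 150.2], [29.7, -11.7, 150.1]]
185 261 378 [[-29.4, -6.8, 151.6], [30.0, -6.8, 151.6]]
195 262 377 [[-29.2, -1.8, 153.1], [29.8, -1.8, 153.0]]
205 262 376 [[-29.5, 3.4, 154.6], [29.5, 3.4, 154.5]]
215 263 376 [[-29.2, 8.6, 156.1], [29.8, 8.6, 156.1]]
225 263 375 [[-29.5, 13.9, 157.7], [29.6, 13.9, 157.6]]
235 264 375 [[-29.3, 19.3, 159.3], [29.9, 19.3, 159.2]]
245 264 374 [[-29.6, 24.9, 160.9], [29.7, 24.9, 160.8]]
255 265 374 [[-29.4, 30.6, 162.6], [30.0, 30.5, 162.5]]
265 266 373 [[-29.2, 36.4, 164.3], [29.8, 36.3, 164.2]]
```

View pics/w4.png

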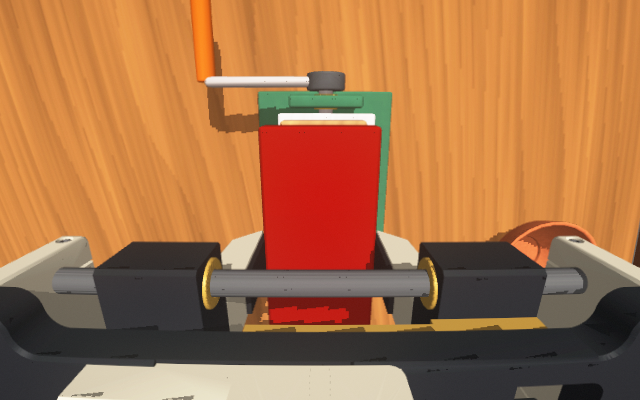

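The red board is held squarely with its far edge at row 126. Its columns 259–380 centre on the tool to within 0.8 mm, and that gives me the wrist camera's bias. Now I lower it.

```bash
python3 -m crank '[[[0.3,0.08,0.08,1,0],[0.3,0.08,0.08,2.2,0],[0.3,0.08,0.08,3.2,0],[0.3,0.08,0.08,4,0],[0.3,0.08,0.08,4.4,0],[0.3,0.08,0.08,4.6,0],[0.3,0.08,0.08,4.7,0],[0.3,0.08,0.08,4.75,0],[0.3,0.08,0.08,4.75,0],[0.3,0.08,0.08,4.75,0]]]'
```

```text
time: 7.55
tool_pos: [585.9, 94.3, 107.5]
tcp_rot: [3.141, -0.0, 1.435]
contact_force: [-0.1, -0.7, -1.1]
grip_width: 59.5
finger_force: 30.0
```

```bash
python3 -m crank '[[[0.3,0,0,0.05,0],[0.3,0,0,0.1,0],[0.3,0,0,0.15,0],[0.3,0,0,0.15,0],[0.3,0,0,0.15,0],[0.3,0,0,0.15,0],[0.3,0,0,0.15,0],[0.3,0,0,0.15,0],[0.3,0,0,0.15,0],[0.3,0,0,0.15,0]]]'
python3 - <<'E'
from m import *
for i in range(3): bot.capture("wrist");o=bot.get_obs();print(o["tool_pos"].round(2),np.degrees(o["tcp_rot"]).round(2),o["contact_force"].round(1))
E
```

```text
time: 8.55
tool_pos: [585.8, 94.3, 106.1]
tcp_rot: [3.141, -0.0, 1.435]
contact_force: [-2.1, 0.4, 4.7]
grip_width: 59.4
finger_force: 30.0
[585.76  94.32 106.11] [ 1.7998e+02 -1.0000e-02  8.2220e+01] [-1.5  0.4  6.3]
[585.77  94.33 106.12] [ 1.7997e+02 -1.0000e-02  8.2220e+01] [-2.3 -0.   4.7]
[585.75  94.33 106.1 ] [ 1.7998e+02 -1.0000e-02  8.2220e+01] [-2.3 -0.4  5.8]
```

```bash
python3 -m crank '[[[0.3,0,0,-0.2,0],[0.3,-0.09,-0.06,-0.2,0],[0.3,-0.09,-0.06,-0.2,0],[0.3,-0.09,-0.06,-0.05,0],[0.3,-0.09,-0.06,-0.05,0],[0.3,-0.09,-0.06,-0.05,0],[0.9,-0.09,-0.06,-0.05,0],[0.9,-0.09,-0.06,-0.05,0],[0.9,-0.09,-0.06,-0.05,0],[0.9,-0.09,-0.06,-0.05,0]]]'
python3 -m crank '[[[0.9,0,0,-1,0],[0.9,0,0,-3,0],[0.9,-2,0,-6,0],[1,-4,0,-9,0],[1,-6,-1,-12,0],[1,-6,-2,-13,0],[1,-6,-3,-13,0],[1,-6,-3,-13,0],[1,-6,-3,-13,0],[1,-6,-3,-13,0]]]'
cat >> see.py <<'E'
E
python3 see.py w5 110 125 117; python3 - <<'E'
from m import *
f=np.load("pics/w5.npz");d,T,im=f["d"],f["T"],f["im"]
ys,xs=np.mgrid[5:232,5:635];px=np.c_[xs.ravel(),ys.ravel()];Q=bydepth("wrist",px,d,T)
b=np.zeros(im.shape[:2],np.uint8);b[px[:,1],px[:,0]]=(Q[:,2]>82)&(Q[:,2]<89)
n,l,st,c=cv2.connectedComponentsWithStats(b);i=1+st[1:,4].argmax();print("platform",rect((l==i).astype(np.uint8),"wrist",85.3,T))
cv2.imwrite("pics/w5c.png",cv2.resize(im[20:235,260:460],None,fx=2.7,fy=2.7,interpolation=cv2.INTER_CUBIC)[:,:,::-1])
E
```

```text
time: 9.7
tool_pos: [585.0, 93.5, 106.2]
tcp_rot: [3.142, -0.0, 1.435]
contact_force: [-0.0, -0.5, 0.3]
grip_width: 81.7
finger_force: 0.0
time: 10.7
tool_pos: [546.9, 38.7, 235.0]
tcp_rot: [-3.14, -0.0, 1.436]
contact_force: [-0.1, -0.6, -0.8]
grip_width: 92.1
finger_force: 0.0
tcp [547.1  38.6 235.1] [-179.9     0.     82.26]
[  320    47    71   158 10399] rgb [198.  33.  23.] z 117.5 (array([584.7,  93.8]), array([ 59.7, 138.6]), 81.98)
platform (array([587.6,  86.7]), array([ 71.8, 158.6]), 82.19)
```

View pics/w5c.png

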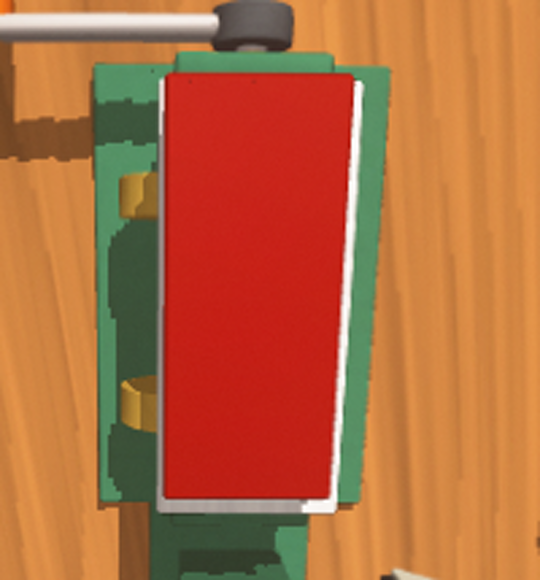

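The crop shows the red board squarely on the pile with an even white platform rim around it. It sits about 1.4 mm from the bare board's measured centre, which is acceptable. Now the black board.

```bash
python3 -m crank '[[[1,-5,1.1,0.5,0],[1,-10,2.2,1.5,-1],[1,-14.8,3.3,2.5,-1],[1,-19.5,4.4,3.5,-2],[1,-24.3,5.5,4.6,-2],[1,-29,6.5,5.7,-3],[1,-33.7,7.6,6.8,-3],[1,-38.2,8.6,7.9,-3],[1,-38.2,8.6,7.9,-3],[1,-38.2,8.6,7.9,-3]]]'
python3 -m crank '[[[1,0,0,0,0],[1,0,0,0,0],[1,0,0,0,0],[1,0,0,0,0],[1,0,0,0,0],[1,0,0,0,0],[1,0,0,0,0],[1,0,0,0,0],[1,0,0,0,0],[1,0,0,0,0]]]'
python3 see.py w6 10 24 16
```

```text
time: 11.75
tool_pos: [580.1, -352.8, 155.0]
tcp_rot: [-3.139, -0.002, 1.485]
contact_force: [0.1, 1.3, 0.5]
grip_width: 91.7
finger_force: 0.0
time: 12.75
tool_pos: [580.6, -352.1, 157.2]
tcp_rot: [3.142, -0.0, 1.487]
contact_force: [-0.4, 0.5, 1.3]
grip_width: 91.5
finger_force: 0.0
tcp [ 580.6 -352.1  157.1] [-1.800e+02 -1.000e-02  8.522e+01]
[ 417    5  204   62 7063] rgb [179. 168. 163.] z 18.9 (array([ 775.5, -215.2]), array([ 42.1, 191.2]), 5.44)
[ 293   60   65  145 8848] rgb [42. 27. 20.] z 16.6 (array([ 589.6, -300.1]), array([ 60. , 138.7]), 85.07)
[   5  101   79  131 5120] rgb [ 40. 204. 189.] z 16.4 (array([ 273.5, -308.2]), array([ 65.5, 133.8]), -68.71)
[ 450  118   66  114 6418] rgb [254. 167. 199.] z 16.6 (array([ 750.2, -360.1]), array([ 61.5, 124.2]), -81.79)
```

```bash
python3 -m crank '[[[1,2.5,0.3,3,0.1],[1,5.25,0.46,7,0.1],[1,5.25,0.46,11,0.1],[1,5.25,0.46,14,0.1],[1,5.25,0.46,15.3,0.1],[1,5.25,0.46,15.3,0.1],[1,5.25,0.46,15.3,0.1],[0.4,5.25,0.46,15.3,0.1],[0.4,5.25,0.46,15.3,0.1],[0.4,5.25,0.46,15.3,0.1]]]'
python3 -m crank '[[[0.3,0,0,0,0],[0.3,0,0,0,0],[0.3,0,0,0,0],[0.3,0,0,0,0],[0.3,0,0,0,0],[0.3,0,0,-1,0],[0.3,0,0,-5,0],[0.3,0,0,-10,0],[0.3,0,0,-14,0],[0.3,0,0,-16.5,0]]]'
python3 - <<'E'
from m import *
for i in range(3): bot.capture("wrist");o=bot.get_obs();print(o["tool_pos"].round(2),np.degrees(o["tcp_rot"]).round(2),o["contact_force"].round(1),o["finger_force"])
E
```

```text
time: 13.8
tool_pos: [589.9, -300.4, 5.0]
tcp_rot: [3.14, 0.001, 1.485]
contact_force: [0.2, 0.7, 1.5]
grip_width: 72.7
finger_force: 0.0
time: 14.8
tool_pos: [590.5, -300.6, 173.7]
tcp_rot: [3.137, 0.002, 1.486]
contact_force: [0.2, 0.1, -0.6]
grip_width: 59.5
finger_force: 30.0
[ 591.71 -301.34  177.35] [179.46   0.28  85.12] [ 1.3 -1.1  1.9] 29.999169409275055
[ 591.38 -301.15  174.55] [179.55   0.24  85.12] [-0.4  0.6 -0.8] 29.999107718467712
[ 590.28 -300.46  171.42] [1.7979e+02 1.1000e-01 8.5120e+01] [ 1.3 -0.3 -1.8] 29.999053180217743
```

```bash
python3 -m crank '[[[0.3,1.5,-0.2,0,0],[0.3,5.5,-0.5,0,1],[0.3,10,-1,0,1],[0.3,14.8,-1.4,0,1.5],[0.3,19.6,-1.9,0,2],[0.3,24.4,-2.3,0,2],[0.3,29.2,-2.8,0,2.5],[0.3,33.7,-3.2,0,3],[0.3,37.2,-3.6,0,3],[0.3,39.17,-3.76,0,3]]]'
python3 -m crank '[[[0.3,0,0,0,0],[0.3,0,0,0,0],[0.3,0,0,0,0],[0.3,0,0,0,0],[0.3,0,0,0.5,0],[0.3,0,0,1.5,0],[0.3,0,0,2.5,0],[0.3,0,0,3.5,0],[0.3,0,0,4,0],[0.3,0,0,4,0]]]'
python3 - <<'E'
from m import *
for i in range(4): bot.capture("wrist");o=bot.get_obs()
print(o["tool_pos"].round(2),np.degrees(o["tcp_rot"]).round(2),o["contact_force"].round(1),o["finger_force"])
E
```

```text
time: 15.95
tool_pos: [583.1, 97.4, 167.0]
tcp_rot: [-3.137, -0.0, 1.436]
contact_force: [-0.3, 0.8, -0.5]
grip_width: 59.5
finger_force: 30.0
time: 16.95
tool_pos: [584.9, 93.4, 128.0]
tcp_rot: [-3.139, 0.0, 1.433]
contact_force: [-0.7, 0.0, -1.3]
grip_width: 59.5
finger_force: 30.0
[585.76  93.49 129.66] [ 1.7995e+02 -1.0000e-02  8.2130e+01] [-0.9 -0.4 -0.5] 29.999142587184906
```

```bash
python3 -m crank '[[[0.3,0,0,0.3,0],[0.3,0,0,0.5,0],[0.3,0,0,0.6,0],[0.3,0,0,0.65,0],[0.3,0,0,0.7,0],[0.3,0,0,0.72,0],[0.3,0,0,0.72,0],[0.3,0,0,0.72,0],[0.3,0,0,0.72,0],[0.3,0,0,0.72,0]]]'
```

```text
time: 18.15
tool_pos: [585.5, 93.4, 122.0]
tcp_rot: [3.142, -0.0, 1.433]
contact_force: [0.1, -0.7, -0.5]
grip_width: 60.0
finger_force: 30.0
```

Position is (585.5, 93.4) with almost no contact. I lower another 0.5 mm, then release and retreat to look.

```bash
python3 -m crank '[[[0.3,0,0,0.04,0],[0.3,0,0,0.06,0],[0.3,0,0,0.06,0],[0.3,0,0,0.06,0],[0.3,0,0,0.06,0],[0.9,0,0,0.06,0],[0.9,0,0,0.06,0],[0.9,0,0,0.06,0],[0.9,0,0,0.06,0],[0.9,0,0,0.06,0]]]'
python3 -m crank '[[[0.9,0,0,-1,0],[0.9,0,0,-3,0],[0.9,-2,0,-6,0],[1,-4,0,-9,0],[1,-5,-3,-11,0],[1,-5,-6,-11,0],[1,-5,-9,-11,0],[1,-5,-9,-11,0],[1,-5,-9,-11,0],[1,-5,-9,-11,0]]]'
python3 see.py w7 126 141 133; python3 - <<'E'
from h import *
im=np.load("pics/w7.npz")["im"]
cv2.imwrite("pics/w7c.png",cv2.resize(im[0:235,300:520],None,fx=2.5,fy=2.5,interpolation=cv2.INTER_CUBIC)[:,:,::-1])
E
```

```text
time: 19.15
tool_pos: [585.5, 93.4, 121.5]
tcp_rot: [3.141, -0.0, 1.433]
contact_force: [-0.1, 0.1, -1.0]
grip_width: 82.4
finger_force: 0.0
time: 20.15
tool_pos: [490.5, 56.1, 231.9]
tcp_rot: [3.14, -0.0, 1.433]
contact_force: [0.5, -0.1, 0.0]
grip_width: 92.0
finger_force: 0.0
tcp [490.5  56.1 231.6] [ 1.7995e+02 -1.0000e-02  8.2110e+01]
[  383    55    85   166 11692] rgb [36. 28. 22.] z 133.5 (array([583.9,  94.1]), array([ 61.4, 138.9]), 81.97)
```

View pics/w7c.png

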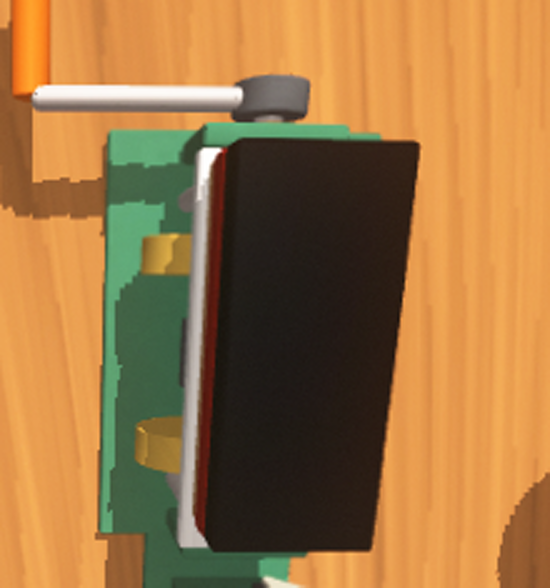

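The crop shows all three boards aligned within about 1.5 mm: the red edge runs along the black's left edge, with a thin tan line of bare board beneath. That is good enough. Next I check the handle's pose before gripping it.

```bash
python3 - <<'E'
from m import *
for t in("w1","w2","w5","w7"):
    f=np.load(f"pics/{t}.npz");im,d,T=f["im"],f["d"],f["T"]
    h,s,v=cv2.split(cv2.cvtColor(im,cv2.COLOR_RGB2HSV));b=((h<15)&(s>195)&(v>190)).astype(np.uint8);b[150:]=0
    b=cv2.morphologyEx(b,cv2.MORPH_OPEN,np.ones((3,3)))
    n,l,st,c=cv2.connectedComponentsWithStats(b)
    if n<2: print(t,"none");continue
    i=1+st[1:,4].argmax();ys,xs=np.nonzero(l==i);px=np.c_[xs,ys];Q=bydepth("wrist",px,d,T);Q=Q[Q[:,2]>35]
    # axis points: centre of each row cast to z=45
    rows=np.unique(ys)[2:-2];mid=np.array([(xs[ys==r].mean(),r) for r in rows]);P=onplane("wrist",mid,46,T)
    a=np.polyfit(P[:,1],P[:,0],1)
    print(t,st[i],"top z",np.percentile(Q[:,2],[50,95]).round(1),"y range",P[:,1].min().round(1),P[:,1].max().round(1),"x at y=240",np.polyval(a,240).round(1),"x at 253",np.polyval(a,253).round(1),"ang",(90-np.degrees(np.arctan(a[0]))).round(1))
E
```

```text
w1 [ 282   65   18   69 1004] top z [52.3 54.2] y range 207.8 272.6 x at y=240 511.9 x at 253 513.7 ang 82.0
w2 [267   0  14  36 467] top z [52.3 54. ] y range 209.8 237.8 x at y=240 508.3 x at 253 510.5 ang 80.5
w5 [ 323   48   67  102 6554] top z [117.5 118.8] y range 69.7 171.3 x at y=240 612.7 x at 253 614.5 ang 82.2
w7 [305   0   4  38 152] top z [51.  53.2] y range 209.4 240.1 x at y=240 502.7 x at 253 504.7 ang 81.6
```

The handle axis is at about (508, 240), z 45, which matches the prediction to about 1 mm. Moving onto the handle.

```bash
python3 -m crank '[[[1,4,-0.2,0,0],[1,8.5,-0.4,0,0],[1,13,-0.6,0,0],[1,17,-0.8,0,0],[1,19.8,-0.81,0,0],[1,19.8,-0.81,2,0],[1,19.8,-0.81,5,0],[1,19.8,-0.81,9,0],[1,19.8,-0.81,12,0],[1,19.8,-0.81,13,0]]]'
python3 -m crank '[[[1,0,0,2,0],[1,0,0,4.5,0],[1,0,0,6.5,0],[1,0,0,7.5,0],[1,0,0,7.5,0],[0.6,0,0,7.5,0],[0.3,0,0,7.5,0],[0,0,0,7.5,0],[0,0,0,7.5,0],[0,0,0,7.5,0]]]'
python3 -m crank '[[[0,0,0,0,0],[0,0,0,0,0],[0,0,0,0,0],[0,0,0,0,0],[0,0,0,0,0],[0,0,0,0,0],[0,0,0,0,0],[0,0,0,0,0],[0,0,0,0,0],[0,0,0,0,0]]]'
```

```text
time: 21.2
tool_pos: [507.3, 252.9, 97.7]
tcp_rot: [-3.136, 0.003, 1.433]
contact_force: [-0.9, -0.3, 0.4]
grip_width: 91.8
finger_force: 0.0
time: 22.2
tool_pos: [508.7, 253.5, 26.8]
tcp_rot: [3.141, -0.0, 1.433]
contact_force: [-0.8, 0.1, 0.3]
grip_width: 56.6
finger_force: 0.0
time: 23.2
tool_pos: [510.4, 253.3, 26.7]
tcp_rot: [3.138, -0.001, 1.433]
contact_force: [5.9, -1.6, -1.8]
grip_width: 15.4
finger_force: 30.0
```

The bar is held at 15.4 mm. Now I swing the first half of the arc.

```bash
python3 -m crank '[[[0,0.0,0.05,-0.35,0],[0,0,0.15,-1.05,0],[0,0,0.28,-1.91,0],[0,0,0.49,-2.76,0],[0,0,0.76,-3.58,0],[0,0,1.11,-4.38,0],[0,0,1.53,-5.15,0],[0,0,2.01,-5.88,0],[0,0,2.55,-6.56,0],[0,0,3.03,-7.07,0]]]'
python3 - <<'E'
from m import *
for i in range(6): bot.capture("wrist");o=bot.get_obs()
print(o["tool_pos"].round(2),np.degrees(o["tcp_rot"]).round(2),o["contact_force"].round(1),o["grip_width"])
E
```

```text
time: 24.2
tool_pos: [534.7, 249.8, 97.6]
tcp_rot: [-3.133, 0.001, 1.434]
contact_force: [-15.1, 3.4, 4.0]
grip_width: 15.2
finger_force: 30.0
[534.85 249.79  97.85] [-1.7957e+02  7.0000e-02  8.2150e+01] [-13.7   3.    5.5] 15.036613451761477
```

```bash
python3 - <<'E'
from m import *
for n in("top","side"):
    im,d,T=snap(n,n+"5")
    X,Y=np.meshgrid(np.arange(560,616,4),np.arange(35,155,4))
    for z in(146,148,150,):
        px=project(n,np.c_[X.ravel(),Y.ravel(),np.full(X.size,z)],T).round().astype(int)
        Q=bydepth(n,px,d,T);k=(abs(Q[:,2]-z)<8);print(n,z,k.sum(),np.median(Q[k][:,2]).round(2) if k.sum() else None, np.median(im[px[k,1],px[k,0]],0) if k.sum() else "")
o=bot.get_obs();print(o["tool_pos"].round(2),o["contact_force"].round(1),o["joint_positions"].round(3))
a=cv2.imread("pics/side5.png")[60:240,200:420];b=cv2.imread("pics/top5.png")[130:260,160:330]
cv2.imwrite("pics/c5.png",np.hstack([cv2.resize(a,(480,393),interpolation=cv2.INTER_CUBIC),cv2.resize(b,(320,393),interpolation=cv2.INTER_CUBIC)]))
E
```

```text
top 146 398 147.45 [44. 33. 26.]
top 148 394 147.58 [44. 33. 25.]
top 150 381 147.82 [44. 33. 25.]
side 146 407 147.04 [73. 55. 43.]
side 148 405 147.03 [73. 55. 42.]
side 150 396 147.14 [73. 55. 42.]
[534.85 249.77  97.85] [-14.    2.6   5. ] [0.306 0.588 1.501 0.002 1.061 0.442]
```

View pics/c5.png

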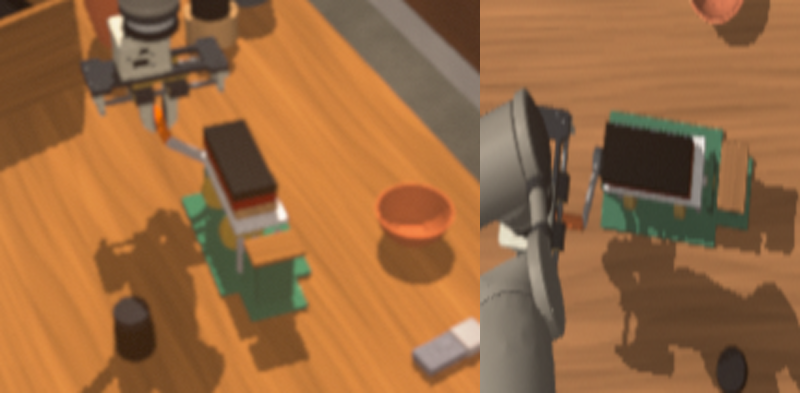

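The crop shows the pile still square on the half-raised platform, with the handle in the fingers. The platform has lifted 14.5 mm, so the lever is at 41°. That agrees with the TCP x, so the bar slipped about 5 mm towards the fingertips. I continue more slowly along the true arc.

```bash
python3 -m crank '[[[0,0,0,-0.21,0],[0,0,0.1,-0.46,0],[0,0,0.37,-0.7,0],[0,0,0.76,-1.05,0],[0,0,1.03,-1.27,0],[0,0,1.45,-1.58,0],[0,0,1.74,-1.78,0],[0,0,2.19,-2.05,0],[0,0,2.5,-2.22,0],[0,0,2.96,-2.45,0]]]'
python3 - <<'E'
from m import *
for i in range(6): bot.capture("wrist");o=bot.get_obs()
print(o["tool_pos"].round(2),np.degrees(o["tcp_rot"]).round(2),o["contact_force"].round(1),o["grip_width"])
E
```

```text
time: 25.6
tool_pos: [565.3, 245.5, 123.8]
tcp_rot: [-3.137, 0.001, 1.434]
contact_force: [-12.8, 0.3, 10.1]
grip_width: 15.0
finger_force: 30.0
[566.02 245.4  124.06] [-1.7983e+02  2.0000e-02  8.2140e+01] [-12.    0.6  11.3] 15.056159938042676
```

```bash
python3 -m crank '[[[0,0,0.15,-0.1,0],[0,0,0.4,-0.2,0],[0,0,0.65,-0.3,0],[0,0,0.9,-0.4,0],[0,0,1.15,-0.5,0],[0,0,1.4,-0.6,0],[0,0,1.65,-0.7,0],[0,0,1.9,-0.8,0],[0,0,2.1,-0.87,0],[0,0,2.3,-0.93,0]]]'
python3 -m crank '[[[0,0,0.2,-0.05,0],[0,0,0.4,-0.1,0],[0,0,0.65,-0.15,0],[0,0,0.9,-0.2,0],[0,0,1.1,-0.23,0],[0,0,1.35,-0.26,0],[0,0,1.55,-0.28,0],[0,0,1.75,-0.3,0],[0,0,1.95,-0.3,0],[0,0,2.1,-0.3,0]]]'
python3 - <<'E'
from m import *
for i in range(8): bot.capture("wrist");o=bot.get_obs()
print(o["time"],o["tool_pos"].round(2),np.degrees(o["tcp_rot"]).round(2),o["contact_force"].round(1),o["grip_width"])
E
```

```text
time: 26.9
tool_pos: [589.7, 241.9, 132.9]
tcp_rot: [-3.14, 0.0, 1.433]
contact_force: [-7.5, -0.3, 6.5]
grip_width: 15.2
finger_force: 30.0
time: 27.9
tool_pos: [611.0, 238.9, 135.8]
tcp_rot: [-3.141, 0.0, 1.433]
contact_force: [-6.5, -0.6, 5.7]
grip_width: 15.3
finger_force: 30.0
28.3 [611.23 238.81 135.72] [-1.800e+02  2.000e-02  8.212e+01] [-5.4 -0.3  4.1] 14.98677882939983
```

TCP x is at the hinge's x to within 2 mm. I check the lift and the pile's squareness now.

```bash
python3 - <<'E'
from m import *
for n in("top","side"):
    im,d,T=snap(n,n+"9")
    X,Y=np.meshgrid(np.arange(565,610,3),np.arange(35,155,3))
    px=project(n,np.c_[X.ravel(),Y.ravel(),np.full(X.size,155)],T).round().astype(int)
    Q=bydepth(n,px,d,T);k=(abs(Q[:,2]-155)<8);print(n,k.sum(),"pile top z",np.median(Q[k][:,2]).round(2))
    px=project(n,np.array([(x-.1374*0,y,107) for x in range(555,585,4) for y in range(-55,-25,4)]),T).round().astype(int)
    Q=bydepth(n,px,d,T);k=(abs(Q[:,2]-107)<8);print("sill",k.sum(),np.median(Q[k][:,2]).round(2))
    # arm/handle points: anything steel/orange between pile end and gripper
    ys,xs=np.mgrid[5:395,5:635];px=np.c_[xs.ravel(),ys.ravel()];Q=bydepth(n,px,d,T)
    S=Q-np.array([587.5,87.2,0]);sx=S@[.9905,-.1374,0];sy=S@[.1374,.9905,0]
    for lo,hi in((60,80),(80,100),(100,120),(120,140)):
        k=(abs(sy-105)<8)&(abs(sx)<60)&(Q[:,2]>lo)&(Q[:,2]<hi);print(n,"arm z",lo,k.sum(),np.round(np.percentile(sx[k],[10,50,90]),1) if k.sum() else "")
    if n=="top":
        b=np.zeros(im.shape[:2],np.uint8);b[px[:,1],px[:,0]]=(abs(Q[:,2]-155)<6)&(abs(sx)<50)&(abs(sy)<90)&(im[px[:,1],px[:,0]].max(1)<80)
        m,l,st,c=cv2.connectedComponentsWithStats(b);i=1+st[1:,4].argmax();print("black",rect((l==i).astype(np.uint8),n,155,T))
a=cv2.imread("pics/side9.png")[60:240,200:420];b=cv2.imread("pics/top9.png")[130:260,160:330]
cv2.imwrite("pics/c9.png",np.hstack([cv2.resize(a,(480,393),interpolation=cv2.INTER_CUBIC),cv2.resize(b,(320,393),interpolation=cv2.INTER_CUBIC)]))
E
```

```text
top 590 pile top z 155.08
sill 63 106.82
top arm z 60 10 [-9.5 -2.4  4.1]
top arm z 80 7 [-7.9 -4.6  2. ]
top arm z 100 8 [-9.5 -5.7  2.7]
top arm z 120 12 [-7.8 -2.   2.5]
black (array([583.3,  91.6]), array([ 58.9, 138.4]), 82.17)
side 598 pile top z 154.45
sill 64 106.9
side arm z 60 0 
side arm z 80 0 
side arm z 100 0 
side arm z 120 9 [1.9 6.  8.4]
```

View pics/c9.png

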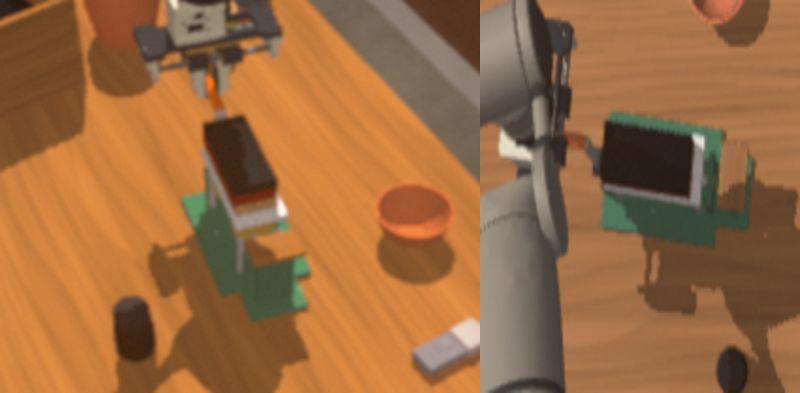

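The crop shows the pile square, the platform level with the sill and the handle held. I do one last numeric check of the lever angle from the orange pixels.

```bash
python3 - <<'E'
from m import *
def W(x,y,z): return np.array([587.5+.9905*x+.1374*y,87.2-.1374*x+.9905*y,z])
for n,(r0,r1,c0,c1) in {"top":(165,190,180,226),"side":(85,125,285,310)}.items():
    f=np.load(f"pics/{n}9.npz");im,d,T=f["im"],f["d"],f["T"]
    h,s,v=cv2.split(cv2.cvtColor(im,cv2.COLOR_RGB2HSV));b=((h<16)&(s>150)&(v>80));k=np.zeros_like(b);k[r0:r1,c0:c1]=1;b&=k
    dep=bydepth(n,np.argwhere(b)[:,::-1],d,T);ok=(dep[:,2]>110)&(dep[:,2]<170)
    S=dep[ok]-np.array([587.5,87.2,0]);px=np.argwhere(b)[:,::-1][ok]
    sy=S@[.1374,.9905,0];print(n,len(px),"px",px.mean(0).round(1),"stand x",np.median(S@[.9905,-.1374,0]).round(1),"y",np.percentile(sy,[5,50,95]).round(1),"z",np.median(S[:,2]).round(1))
    for t in(80,85,90,95,100):
        a=np.radians(t);print(t,project(n,[W(-100*np.cos(a),np.median(sy),45+100*np.sin(a))],T).round(1))
o=bot.get_obs();print(o["time"],o["tool_pos"].round(2),o["contact_force"].round(1))
E
```

```text
top 48 px [210.4 176.4] stand x -0.6 y [106.  118.8 131.7] z 151.0
80 [[210.  182.3]]
85 [[210.3 179.4]]
90 [[210.7 176.5]]
95 [[211.1 173.7]]
100 [[211.6 171. ]]
side 98 px [297.6 106.2] stand x 1.1 y [ 64.6 122.2 159.8] z 150.2
80 [[292.4 107.7]]
85 [[295.1 106.8]]
90 [[297.9 106.1]]
95 [[300.7 105.6]]
100 [[303.4 105.4]]
28.4 [611.24 238.82 135.74] [-4.5  0.3  3.8]
```

Both views put the lever at 90° ± 1°, the pile is square and the arm is at rest holding the handle. Handing in.

```bash
python3 -c "
from plant import bot
print(bot.close_job())"
```

```text
the job is handed in; nothing more can be done
None
```

The red and then the black board are stacked within about 1.5 mm of the bare board, the lever is held straight up (90° ± 1°) with the platform level with the sill, and the job was handed in at about 28 s.

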